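# Open the battery compartment of the laser power meter

### The job

The laser power meter, the box with the thick round detector barrel sticking out of one end, needs new batteries. Pinch the two upright light grey snap tabs of its black clip-in cover towards each other, lift the cover off, and set it down (do not drop it) flat and right way up in the middle of the shallow white tray. Leave the cover of the other, barrel-less box clipped on.

Things in the scene. Friction and masses are not known exactly. Their poses are not given: they have to be found in the camera images.
- cover: The meter's black clip-in cover, 0.09 kg: plate 100 (x) x 80 (y) x 3 mm; origin: centre of the plate's underside, z up. Two light grey spring tabs, 24 mm wide along x, stand up to 33 mm above the origin, outer faces at y = +28 and -28 mm. Each presses in 8 mm to a stop (2 to 9 N), springs back. Both in over 5 mm: the cover lifts straight up. It stands on a skirt 16 mm below the origin.
- meter: Laser power meter: aluminium box bolted to the table, 116 (x) x 96 (y) x 60 mm high, with a dark level detector barrel, 42 mm across and 45 mm long, on its +x end. Origin: centre of its underside, on the table. The clipped cover's origin is 60 mm above it, same axes; hooks on the tabs catch under the rim of the open top. Pinched tabs are gripped firmly enough to carry the cover.
- tray: Shallow open white plastic tray, fixed, 180 (x) x 160 (y) mm outside, walls 4 mm thick and 16 mm high over all, inner floor 4 mm above the table. Origin: centre of its underside, on the table.
- spare_cover: An identical cover, clipped on the other box: same size, aluminium, bolted down, but without a barrel, only two small brass sockets on its +x end. Origin and axes as on the first cover. To be left alone.
Mind the look-alikes: they are no part of the job. What is shaped like the cover but blue or green is not meant.

How it is judged (in metres and radians):
On the way, in this order (a step that is already met when the one before it is completed fails the run):
1. the meter's cover is unclipped and lifted clear of the meter (z of cover in the frame of meter above 0.082 m), for 0.1 s.
2. the cover is brought down into the tray in the gripper (not dropped): still held when less than 15 mm above its rest on the tray floor (z of cover in the frame of tray below 0.035 m and horizontal distance between cover and tray below 0.04 m and contact force between the fingers and cover above 0.5 N), for 0.05 s.
At the end, for the whole second after the job is handed in: The cover lies at rest on the floor of the tray, right way up and flat (within 8 degrees), its centre within 40 mm of the tray's centre; the other box's cover is still clipped on (moved less than 12 mm) (horizontal distance between cover and tray below 0.04 m and z of cover in the frame of tray between 0.015 and 0.025 m and angle between cover's own z axis and vertical below 0.15 rad and linear speed of cover below 0.02 m/s and distance of spare_cover from where it was at the start of the episode below 0.012 m); the robot touches nothing.
It fails at once if the other box's cover is pulled off or shifted by over 12 mm (distance of spare_cover from where it was at the start of the episode above 0.012 m).
It also fails if it takes over 40 s, if anything falls off the work surface, if the arm or the gripper's body presses on something with over 40 N, if the wrist force passes 120 N, or if a joint passes its speed limit or range.

### The arm

A 7-joint arm with a two-finger parallel gripper is mounted at the origin on the work surface. World frame = base frame: x ahead of the robot, y to its left, z up, the work surface at z = 0. Lengths are in mm, angles in rad, forces in N, time in s.
With the tool pointing down it reaches from about 400 to 875 mm from the base axis. Payload 4.4 kg.
Tool frame: the origin (TCP) lies at the very end of the fingers, on their centre line; the grasp point (between the pads) lies 19 mm behind it; z points along the fingers, y is the direction in which the jaws open and shut (so a half turn about z gives the same grasp; the last joint's range is limited). The gripper opens to 85 mm and grips with 20 to 120 N. Pads are 22 mm wide; open, the fingers measure 114 mm over their backs; the gripper's body (76 mm by 85 mm) begins 54 mm behind the grasp point. The pads swing forward as they close: fully open they stand 13 mm farther back than shut.
Start: joints at [1.114, 0.628, 0.038, 1.517, -0.027, 0.996, -0.02], TCP at [247.631, -600.996, 231.313] pointing down, gripper open.
Joint ranges: [-3.06, 3.06], [-0.37, 2.12], [-1.25, 1.32], [0.18, 2.47], [-1.1, 4.24], [0.23, 1.98], [-2.94, 2.94]. Speed limits (rad/s): [2.57, 2.57, 3.14, 3.14, 3.14, 3.14, 3.14].

### API

Orientations are given as [roll, pitch, yaw] about the fixed x, y, z axes, in that order (R = Rz(yaw) Ry(pitch) Rx(roll)).
In Python, from cell import read_state, get_image, calibration, finish_job gives the robot as it stands. The module is installed in compiled form; this text tells all that it offers.
- The arm moves only by the tool apply_moves, never from a script. Its argument "increments" is a list of rows, each an object of numbers: "tx", "ty", "tz": the shift along the world's x, y, z in m; "rx", "ry", "rz": the turn, a rotation vector about the world's x, y, z in units of 5 degrees (1.0 is 5 degrees); "claw": the finger opening in m, from 0 to 0.0854. In form: [{"tx": .., "ty": .., "tz": .., "rx": .., "ry": .., "rz": .., "claw": ..}, ...]. A call has 1 to 12 rows; each row is the pose to reach, as a shift and turn from the pose commanded when the call began; what a row does not reach only later rows make up. A row lasts 1/10 s, in which the tool goes at most 50 mm and 8.59 degrees, less where a joint would pass 70% of its speed; a pose out of reach is approached as far as the arm can. A call with a gripper value outside its range is refused whole. The fingers move at their own pace and stop on an object; the grip force is fixed at half the most. Time passes only in rows, so rows that repeat a pose let the fingers close. It gives the time, the measured TCP pose, the force and the opening at its end, in the units of the state.
- read_state(): the state, without advancing time (a new reading comes with each control period).
- get_image(name): name is "side" or "top"; returns the picture (384x512x3 uint8, red, green, blue); there is no depth.
- calibration(name): a dict with "camera_matrix" (3x3 intrinsics, pixels), "origin" and "attitude" of the camera in the world. Camera axes: x right, y up, looking along -z (the intrinsics and any distortion apply to the point x, -y, -z); pixel columns grow to the right and rows downward; lengths in mm; the calibration is good to about 2 mm. A picture is of the moment at which its call begins. calibration takes no time and is no camera call.
- finish_job(): hands the job in, once; it reports no verdict.
The state is a dict: "clock": time; "qpos": joint angles; "qd": joint speeds; "tau": joint torques, N m; "eef_pos": TCP position; "tool_rot": TCP orientation; "force": force on the tool from outside, world axes, zero at the start; "torque": the same for the moment, N m; "width": finger opening in mm.
Only numpy, scipy, OpenCV 4.12 (cv2) and the standard library are available. Lean on these libraries where they do the work, as an engineer would, in place of code of your own. Each camera call takes 0.05 s, during which the arm holds its last target. There are 200 camera calls.

## Working session

There is one attempt and no reset: what is moved stays moved. The work goes in short steps, Python scripts to look and compute and a tool call to move; the robot and the scene stay as the last step left them, time stands still between calls to the robot, and variables do not carry over. Pictures are saved under pics/ and viewed, about 8 in all and at most 12, crops included, and the job is handed in when it is done.

Besides the shell and the picture viewer there is one more tool, called after "Emit:" by a JSON object that holds its "method" and its "body". apply_moves: Moves the arm, as the interface text tells. Its arguments: {"type":"object","properties":{"increments":{"type":"array"}},"required":["increments"]}

```bash
mkdir -p pics; python3 - <<'E'
from cell import *
import cv2,numpy as np
for n in("side","top"):
    c=calibration(n);print(n,{k:np.round(v,4).tolist() if not isinstance(v,str) else v for k,v in c.items()})
    cv2.imwrite(f"pics/{n}0.png",get_image(n)[:,:,::-1])
s=read_state();print(s)
E
```

```text
side {'camera_matrix': [[452.3537, 0.0, 261.6294], [0.0, 452.3537, 195.022], [0.0, 0.0, 1.0]], 'origin': [-6.6045, 752.816, 604.5691], 'attitude': [1.0143, 0.0215, -2.6027]}
top {'camera_matrix': [[347.7965, 0.0, 253.4321], [0.0, 347.7965, 186.9997], [0.0, 0.0, 1.0]], 'origin': [334.5352, -11.7129, 820.4415], 'attitude': [0.1268, 0.0391, -1.5924]}
{'clock': 0.1, 'qpos': array([ 1.11418382,  0.6292707 ,  0.03843661,  1.51826762, -0.02699642,
        0.99633246, -0.01999654]), 'qd': array([ 0.00068529, -0.00218285, -0.00034051, -0.00331516, -0.00011836,
        0.00047948, -0.00100903]), 'tau': array([ 3.78317811e-03, -5.64529288e+01,  1.23086940e+00, -1.93969578e+01,
        1.13309413e-02,  5.51993988e-03, -3.74165296e-06]), 'eef_pos': array([ 247.42380529, -600.44676564,  230.46998219]), 'tool_rot': array([-3.13983231e+00,  1.72494800e-05,  3.90824524e-01]), 'force': array([0.05505138, 0.25048614, 0.33142907]), 'torque': array([ 0.01964732, -0.00485703, -0.00679965]), 'width': 85.61539954938256}
```

View pics/top0.png

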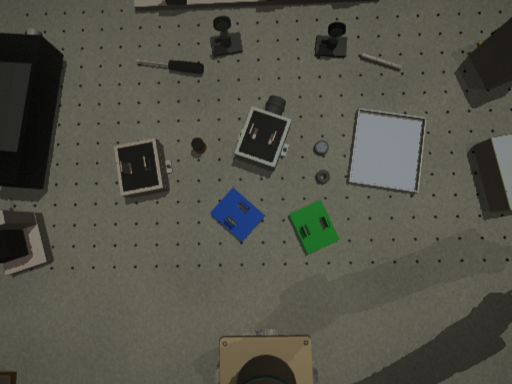

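View pics/side0.png

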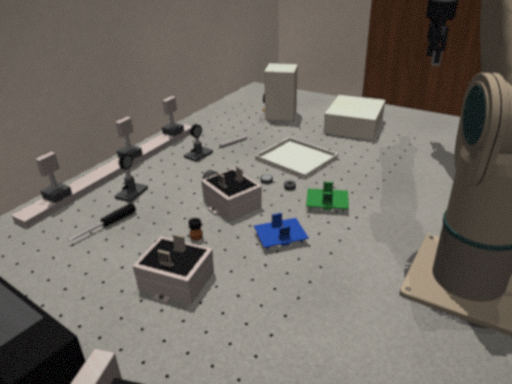

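The top view shows the candidates:
- **Barrel box:** at (264,137), with its round barrel at (276,104). This fits the meter.
- **Barrel-less box:** at (140,167), with small sockets at (168,167). This is the spare.
- **Look-alikes:** blue cover at (238,215) and green cover at (315,228).
- **Tray:** at (387,151).

In the side view the meter is at (231,192), the spare at (175,268) and the tray at (297,156). Next is an enlarged crop of both views to confirm.

```bash
cat > h.py <<'E'
import numpy as np
from scipy.spatial.transform import Rotation as R
from cell import calibration
def ray(n,uv):
    c=calibration(n);K=np.array(c['camera_matrix']);u=np.atleast_2d(uv).astype(float)
    d=np.c_[(u[:,0]-K[0,2])/K[0,0],-(u[:,1]-K[1,2])/K[1,1],-np.ones(len(u))]
    return np.array(c['origin']),R.from_euler('xyz',c['attitude']).apply(d)
def plane(n,uv,z):
    o,d=ray(n,uv);return o+d*((z-o[2])/d[:,2])[:,None]
def tri(ut,us):
    o1,d1=ray('top',ut);o2,d2=ray('side',us);out=[]
    for a,b in zip(d1,d2):
        t=np.linalg.lstsq(np.c_[a,-b],o2-o1,rcond=None)[0]
        p,q=o1+a*t[0],o2+b*t[1];out.append(np.r_[(p+q)/2,np.linalg.norm(p-q)])
    return np.array(out)
def proj(n,P):
    c=calibration(n);K=np.array(c['camera_matrix'])
    p=R.from_euler('xyz',c['attitude']).inv().apply(np.atleast_2d(P)-c['origin'])
    return np.c_[K[0,2]-K[0,0]*p[:,0]/p[:,2],K[1,2]+K[1,1]*p[:,1]/p[:,2]]
E
python3 - <<'E'
import cv2,numpy as np
from h import *
t=cv2.imread('pics/top0.png');s=cv2.imread('pics/side0.png')
a=cv2.resize(t[90:180,220:310],None,fx=4.4,fy=4.4,interpolation=cv2.INTER_CUBIC)
b=cv2.resize(s[155:225,190:270],(int(80*396/70),396),interpolation=cv2.INTER_CUBIC)[:,:400]
o=np.hstack([a,b]);print(o.shape);cv2.imwrite('pics/c1.png',np.clip(o.astype(float)*1.5,0,255).astype(np.uint8))
# tray by bright mask
g=cv2.cvtColor(t,cv2.COLOR_BGR2GRAY)
m=(g[95:205,330:440]>125).astype(np.uint8)
cs=cv2.findContours(m,0,2)[0];c=max(cs,key=cv2.contourArea)+[330,95]
r=cv2.minAreaRect(c.reshape(-1,2).astype(np.float32));print(r)
bx=cv2.boxPoints(r);P=plane('top',bx,16);print(P.round(1),P.mean(0),np.linalg.norm(np.diff(P,axis=0),axis=1))
E
```

```text
(396, 796, 3)
((385.7723083496094, 151.27035522460938), (66.75324249267578, 69.26654052734375), 8.673172950744629)
[[ 447.2 -200.7   16. ]
 [ 610.4 -234.3   16. ]
 [ 580.5 -385.7   16. ]
 [ 419.9 -348.9   16. ]] [ 514.49835162 -292.4186658    16.        ] [166.58818209 154.30911486 164.83312752]
```

View pics/c1.png

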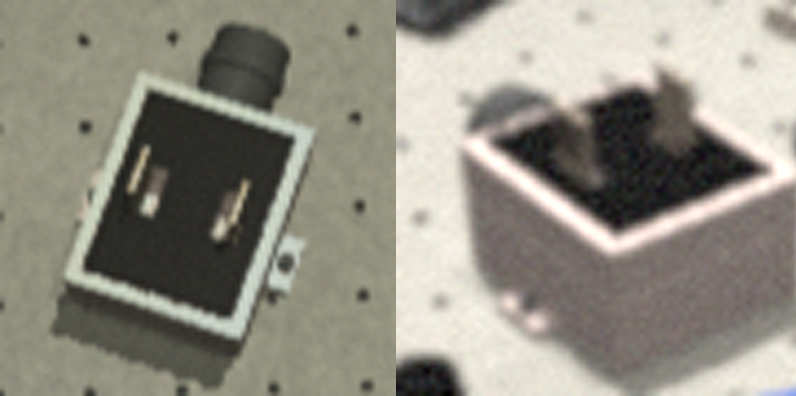

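The crop confirms the meter: the barrel is at its far end (crop 245,65), and the black cover carries two light grey tabs at crop (140,170) and (240,205). Next I triangulate the rim corners and the tab tops.

```bash
python3 - <<'E'
from h import *
T=lambda p:np.array(p)/4.4-.1+[220,90]
S=lambda p:(np.array(p)-[396,0])/(396/70)-.1+[190,155]
c=T([(68,280),(242,338),(313,130),(140,75)])  # -x+y, -x-y, +x-y, +x+y
print('rim tri',tri(c[[3,0]],S([(465,147),(612,252)])).round(1))
P=plane('top',c,60);print(P.round(1),P.mean(0).round(1),np.linalg.norm(P-np.roll(P,-1,0),axis=1).round(1))
for a,b in((0,3),(1,2),(1,0),(2,3)):
    d=P[b]-P[a];print('ang',np.degrees(np.arctan2(d[1],d[0])).round(1))
print('tabs',tri(T([(139,170),(241,205)]),S([(574,112),(674,78)])).round(1))
Q=plane('top',T([(139,170),(241,205)]),93);print(Q.round(1),Q.mean(0),np.linalg.norm(Q[0]-Q[1]))
b=plane('top',T([(245,62)]),50);print('barrel',b)
print('nadir top', proj('top',[[334.5,-11.7,0]]))
# tray from side (rough) 
import cv2
s=cv2.imread('pics/side0.png');g=cv2.cvtColor(s,6)
m=(g[130:185,245:345]>190).astype(np.uint8);k=max(cv2.findContours(m,0,2)[0],key=cv2.contourArea).reshape(-1,2)+[245,130]
e=k[[k[:,0].argmin(),k[:,1].argmax(),k[:,0].argmax(),k[:,1].argmin()]];print(e,plane('side',e,16).round(1),plane('side',e,16).mean(0))
E
```

```text
rim tri [[6.169e+02 1.590e+01 5.600e+01 6.000e-01]
 [5.107e+02 5.570e+01 5.690e+01 2.900e+00]]
[[508.7  54.8  60. ]
 [476.2 -32.7  60. ]
 [583.2 -72.1  60. ]
 [615.6  15.9  60. ]] [545.9  -8.5  60. ] [ 93.3 114.1  93.8 113.8]
ang -20.0
ang -20.2
ang 69.6
ang 69.8
tabs [[556.1  16.3  89.7   0. ]
 [538.4 -33.   86.5   1.6]]
[[555.1  16.2  93. ]
 [535.9 -33.2  93. ]] [545.48895385  -8.50961371  93.        ] 52.98788590170624
barrel [[624.40993822 -38.8032609   50.        ]]
nadir top [[267.14660866 231.34117159]]
[[263 156]
 [302 172]
 [330 157]
 [289 142]] [[ 595.  -236.3   16. ]
 [ 455.2 -205.2   16. ]
 [ 425.  -321.3   16. ]
 [ 573.3 -353.8   16. ]] [ 512.11063556 -279.14019081   16.        ]
```

The measurements agree with the given sizes. The meter centre is about (545.7, -8.5), yaw -20°, rim 114×94 mm at about 57–60 mm, tab tops at about 87–93 mm. The tray centre is about (514, -294). I'm moving above the cover now.

Emit:
{"method": "apply_moves", "body": {"increments": [{"tx": 0.05, "ty": 0.1, "rz": -1.5, "claw": 0.085}, {"tx": 0.1, "ty": 0.2, "rz": -3, "claw": 0.085}, {"tx": 0.15, "ty": 0.3, "rz": -4.5, "claw": 0.085}, {"tx": 0.2, "ty": 0.4, "rz": -6, "claw": 0.085}, {"tx": 0.298, "ty": 0.592, "rz": -8.48, "claw": 0.085}, {"tx": 0.298, "ty": 0.592, "rz": -8.48, "claw": 0.085}, {"tx": 0.298, "ty": 0.592, "rz": -8.48, "claw": 0.085}, {"tx": 0.298, "ty": 0.592, "rz": -8.48, "claw": 0.085}, {"tx": 0.298, "ty": 0.592, "rz": -8.48, "claw": 0.085}, {"tx": 0.298, "ty": 0.592, "rz": -8.48, "claw": 0.085}, {"tx": 0.298, "ty": 0.592, "rz": -8.48, "claw": 0.085}, {"tx": 0.298, "ty": 0.592, "rz": -8.48, "claw": 0.085}]}}

```text
$.increments[0]: bad value
```

Emit:
{"method": "apply_moves", "body": {"increments": [{"tx": 0.298, "ty": 0.592, "tz": 0.0, "rx": 0.0, "ry": 0.0, "rz": -8.48, "claw": 0.085}, {"tx": 0.298, "ty": 0.592, "tz": 0.0, "rx": 0.0, "ry": 0.0, "rz": -8.48, "claw": 0.085}, {"tx": 0.298, "ty": 0.592, "tz": 0.0, "rx": 0.0, "ry": 0.0, "rz": -8.48, "claw": 0.085}, {"tx": 0.298, "ty": 0.592, "tz": 0.0, "rx": 0.0, "ry": 0.0, "rz": -8.48, "claw": 0.085}, {"tx": 0.298, "ty": 0.592, "tz": 0.0, "rx": 0.0, "ry": 0.0, "rz": -8.48, "claw": 0.085}, {"tx": 0.298, "ty": 0.592, "tz": 0.0, "rx": 0.0, "ry": 0.0, "rz": -8.48, "claw": 0.085}, {"tx": 0.298, "ty": 0.592, "tz": 0.0, "rx": 0.0, "ry": 0.0, "rz": -8.48, "claw": 0.085}, {"tx": 0.298, "ty": 0.592, "tz": 0.0, "rx": 0.0, "ry": 0.0, "rz": -8.48, "claw": 0.085}, {"tx": 0.298, "ty": 0.592, "tz": 0.0, "rx": 0.0, "ry": 0.0, "rz": -8.48, "claw": 0.085}, {"tx": 0.298, "ty": 0.592, "tz": 0.0, "rx": 0.0, "ry": 0.0, "rz": -8.48, "claw": 0.085}]}}

```text
clock: 1.1
eef_pos: [472.9, -152.4, 231.2]
tool_rot: [3.142, 0.0, -0.349]
force: [2.3, -0.8, -0.8]
width: 85.2
```

Emit:
{"method": "apply_moves", "body": {"increments": [{"tx": 0.0, "ty": 0.0, "tz": 0.0, "rx": 0.0, "ry": 0.0, "rz": 0.0, "claw": 0.085}, {"tx": 0.0, "ty": 0.0, "tz": 0.0, "rx": 0.0, "ry": 0.0, "rz": 0.0, "claw": 0.085}]}}

```text
clock: 1.3
eef_pos: [472.7, -153.0, 231.0]
tool_rot: [3.141, 0.001, -0.345]
force: [-0.2, -0.6, -0.5]
width: 84.9
```

Emit:
{"method": "apply_moves", "body": {"increments": [{"tx": 0.073, "ty": 0.1445, "tz": 0.0, "rx": 0.0, "ry": 0.0, "rz": 0.0, "claw": 0.085}, {"tx": 0.073, "ty": 0.1445, "tz": 0.0, "rx": 0.0, "ry": 0.0, "rz": 0.0, "claw": 0.085}, {"tx": 0.073, "ty": 0.1445, "tz": 0.0, "rx": 0.0, "ry": 0.0, "rz": 0.0, "claw": 0.085}, {"tx": 0.073, "ty": 0.1445, "tz": 0.0, "rx": 0.0, "ry": 0.0, "rz": 0.0, "claw": 0.085}, {"tx": 0.073, "ty": 0.1445, "tz": -0.05, "rx": 0.0, "ry": 0.0, "rz": 0.0, "claw": 0.085}, {"tx": 0.073, "ty": 0.1445, "tz": -0.1, "rx": 0.0, "ry": 0.0, "rz": 0.0, "claw": 0.085}, {"tx": 0.073, "ty": 0.1445, "tz": -0.12, "rx": 0.0, "ry": 0.0, "rz": 0.0, "claw": 0.085}, {"tx": 0.073, "ty": 0.1445, "tz": -0.12, "rx": 0.0, "ry": 0.0, "rz": 0.0, "claw": 0.085}, {"tx": 0.073, "ty": 0.1445, "tz": -0.12, "rx": 0.0, "ry": 0.0, "rz": 0.0, "claw": 0.085}]}}

```text
clock: 2.2
eef_pos: [545.6, -12.0, 111.7]
tool_rot: [3.141, -0.0, -0.352]
force: [-0.2, 0.4, 0.1]
width: 85.0
```

```bash
python3 - <<'E'
from cell import *
import cv2,numpy as np
s=get_image("side")[:,:,::-1];t=get_image("top")[:,:,::-1]
b=cv2.resize(s[120:220,180:280],(400,400),interpolation=2);a=cv2.resize(t[80:180,210:310],(400,400),interpolation=2)
cv2.imwrite("pics/c2.png",np.clip(np.hstack([a,b])*1.4,0,255).astype(np.uint8));print(read_state()['eef_pos'])
E
```

```text
[546.66401114 -11.12046701 112.94556823]
```

View pics/c2.png

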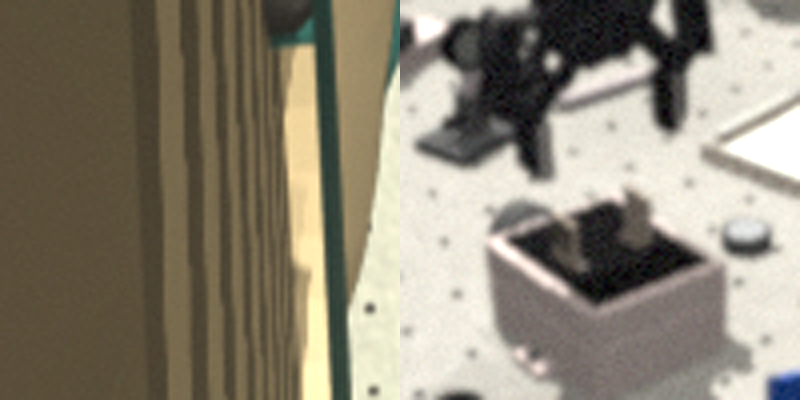

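The top view is blocked by the arm. In the side crop the open fingertips at (540,175) and (668,128) straddle the tabs at (572,240) and (635,215), aligned with the pinch axis. I'll check the tips' actual height.

```bash
python3 - <<'E'
from h import *
yv=np.array([np.sin(np.radians(20)),np.cos(np.radians(20)),0])
o,d=ray('side',[(215,163.5),(247,152)])
for s,dd in zip((1,-1),d):
    P=np.array([546.2,-11.5,0])+s*46*yv   # vertical line through the tip
    t=((P-o)[:2]@dd[:2])/(dd[:2]@dd[:2]);print((o+t*dd).round(1),P.round(1))
for dz in (0,13,20):print(dz,proj('side',[np.array([546.2,-11.5,113+dz])+s*46*yv for s in(1,-1)]).round(1))
E
```

```text
[560.7  30.7 124.8] [561.9  31.7   0. ]
[529.3 -55.5 123.5] [530.5 -54.7   0. ]
0 [[214.7 168.1]
 [246.6 156. ]]
13 [[214.3 163.1]
 [246.4 151.1]]
20 [[214.  160.3]
 [246.3 148.4]]
```

Open tips stand about 12 mm behind the TCP, as the text says. I'm descending to TCP z ≈ 69 and then closing.

Emit:
{"method": "apply_moves", "body": {"increments": [{"tx": 0.0, "ty": 0.0025, "tz": -0.02, "rx": 0.0, "ry": 0.0, "rz": 0.0, "claw": 0.085}, {"tx": 0.0, "ty": 0.0025, "tz": -0.035, "rx": 0.0, "ry": 0.0, "rz": 0.0, "claw": 0.085}, {"tx": 0.0, "ty": 0.0025, "tz": -0.043, "rx": 0.0, "ry": 0.0, "rz": 0.0, "claw": 0.085}, {"tx": 0.0, "ty": 0.0025, "tz": -0.043, "rx": 0.0, "ry": 0.0, "rz": 0.0, "claw": 0.085}, {"tx": 0.0, "ty": 0.0025, "tz": -0.043, "rx": 0.0, "ry": 0.0, "rz": 0.0, "claw": 0.065}, {"tx": 0.0, "ty": 0.0025, "tz": -0.043, "rx": 0.0, "ry": 0.0, "rz": 0.0, "claw": 0.058}, {"tx": 0.0, "ty": 0.0025, "tz": -0.043, "rx": 0.0, "ry": 0.0, "rz": 0.0, "claw": 0.05}, {"tx": 0.0, "ty": 0.0025, "tz": -0.043, "rx": 0.0, "ry": 0.0, "rz": 0.0, "claw": 0.04}, {"tx": 0.0, "ty": 0.0025, "tz": -0.043, "rx": 0.0, "ry": 0.0, "rz": 0.0, "claw": 0.03}, {"tx": 0.0, "ty": 0.0025, "tz": -0.043, "rx": 0.0, "ry": 0.0, "rz": 0.0, "claw": 0.03}, {"tx": 0.0, "ty": 0.0025, "tz": -0.043, "rx": 0.0, "ry": 0.0, "rz": 0.0, "claw": 0.03}, {"tx": 0.0, "ty": 0.0025, "tz": -0.043, "rx": 0.0, "ry": 0.0, "rz": 0.0, "claw": 0.03}]}}

```text
clock: 3.5
eef_pos: [546.4, -7.4, 70.9]
tool_rot: [-3.14, -0.002, -0.351]
force: [-3.4, 1.3, 18.0]
width: 36.9
```

Emit:
{"method": "apply_moves", "body": {"increments": [{"tx": 0.0, "ty": 0.0, "tz": 0.005, "rx": 0.0, "ry": 0.0, "rz": 0.0, "claw": 0.03}, {"tx": 0.0, "ty": 0.0, "tz": 0.01, "rx": 0.0, "ry": 0.0, "rz": 0.0, "claw": 0.03}, {"tx": 0.0, "ty": 0.0, "tz": 0.02, "rx": 0.0, "ry": 0.0, "rz": 0.0, "claw": 0.03}, {"tx": 0.0, "ty": 0.0, "tz": 0.03, "rx": 0.0, "ry": 0.0, "rz": 0.0, "claw": 0.03}, {"tx": 0.0, "ty": 0.0, "tz": 0.045, "rx": 0.0, "ry": 0.0, "rz": 0.0, "claw": 0.03}, {"tx": 0.0, "ty": 0.0, "tz": 0.06, "rx": 0.0, "ry": 0.0, "rz": 0.0, "claw": 0.03}, {"tx": 0.0, "ty": 0.0, "tz": 0.06, "rx": 0.0, "ry": 0.0, "rz": 0.0, "claw": 0.03}, {"tx": 0.0, "ty": 0.0, "tz": 0.06, "rx": 0.0, "ry": 0.0, "rz": 0.0, "claw": 0.03}]}}

```text
clock: 4.3
eef_pos: [545.6, -7.3, 128.6]
tool_rot: [-3.141, -0.001, -0.349]
force: [-0.3, -0.0, -0.9]
width: 36.5
```

```bash
python3 - <<'E'
from cell import *
import cv2,numpy as np
s=get_image("side")[:,:,::-1]
cv2.imwrite("pics/c3.png",np.clip(cv2.resize(s[100:220,170:330],(720,540),interpolation=2)*1.3,0,255).astype(np.uint8))
r=read_state();print(r['eef_pos'],r['force'],r['width'])
E
```

```text
[545.13909833  -7.31378129 128.07840091] [-1.0524058   0.22241723 -0.27508664] 36.317564552453014
```

View pics/c3.png

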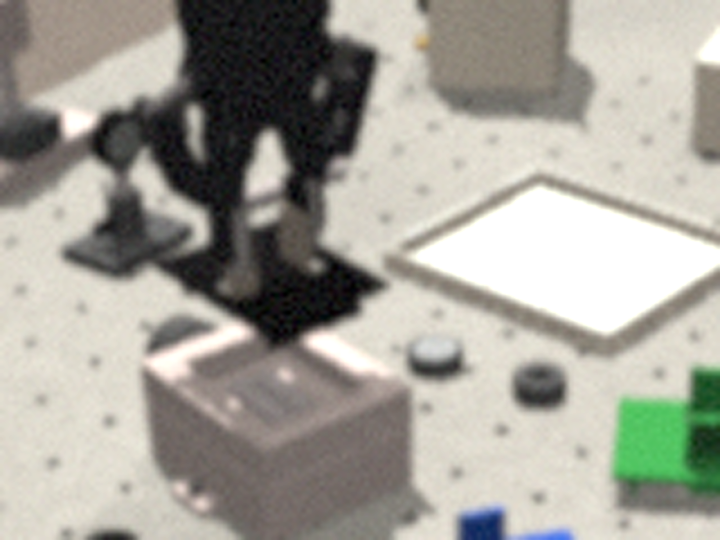

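The cover is off and held level at crop (275,280). The open box is empty below it, and the tray is clear at (560,260). I'm carrying it over the tray.

Emit:
{"method": "apply_moves", "body": {"increments": [{"tx": -0.003, "ty": -0.03, "tz": 0.0, "rx": 0.0, "ry": 0.0, "rz": 0.3, "claw": 0.03}, {"tx": -0.007, "ty": -0.065, "tz": 0.0, "rx": 0.0, "ry": 0.0, "rz": 0.6, "claw": 0.03}, {"tx": -0.011, "ty": -0.1, "tz": 0.0, "rx": 0.0, "ry": 0.0, "rz": 0.9, "claw": 0.03}, {"tx": -0.015, "ty": -0.135, "tz": 0.0, "rx": 0.0, "ry": 0.0, "rz": 1.2, "claw": 0.03}, {"tx": -0.019, "ty": -0.17, "tz": 0.0, "rx": 0.0, "ry": 0.0, "rz": 1.6, "claw": 0.03}, {"tx": -0.023, "ty": -0.205, "tz": 0.0, "rx": 0.0, "ry": 0.0, "rz": 1.6, "claw": 0.03}, {"tx": -0.026, "ty": -0.24, "tz": 0.0, "rx": 0.0, "ry": 0.0, "rz": 1.6, "claw": 0.03}, {"tx": -0.029, "ty": -0.27, "tz": 0.0, "rx": 0.0, "ry": 0.0, "rz": 1.6, "claw": 0.03}, {"tx": -0.031, "ty": -0.287, "tz": 0.0, "rx": 0.0, "ry": 0.0, "rz": 1.6, "claw": 0.03}, {"tx": -0.031, "ty": -0.287, "tz": 0.0, "rx": 0.0, "ry": 0.0, "rz": 1.6, "claw": 0.03}, {"tx": -0.031, "ty": -0.287, "tz": -0.02, "rx": 0.0, "ry": 0.0, "rz": 1.6, "claw": 0.03}, {"tx": -0.031, "ty": -0.287, "tz": -0.04, "rx": 0.0, "ry": 0.0, "rz": 1.6, "claw": 0.03}]}}

```text
clock: 5.55
eef_pos: [515.4, -292.0, 88.0]
tool_rot: [-3.14, -0.001, -0.207]
force: [0.7, -0.2, -1.2]
width: 36.5
```

```bash
python3 - <<'E'
from cell import *
from h import *
import cv2
print('old corner z:',[ (z,proj('side',[[545.5,-7.5,z]+R.from_euler('z',-20,degrees=True).apply([-50,40,0])]).round(1).tolist()) for z in (112,118,124)],'seen 232.2,175.6')
s=get_image("side")[:,:,::-1]
cv2.imwrite("pics/c4.png",np.clip(cv2.resize(s[80:185,230:370],(720,540),interpolation=2)*1.1,0,255).astype(np.uint8))
r=read_state();print(r['eef_pos'],r['tool_rot'],r['force'],r['width'])
E
```

```text
old corner z: [(112, [[228.9, 176.6]]), (118, [[228.7, 174.2]]), (124, [[228.5, 171.8]])] seen 232.2,175.6
[ 513.23189669 -290.50416994   84.46820381] [-3.13814851  0.00532113 -0.20693959] [-0.46482066  1.20279559 -2.72527058] 36.71564288575581
```

View pics/c4.png

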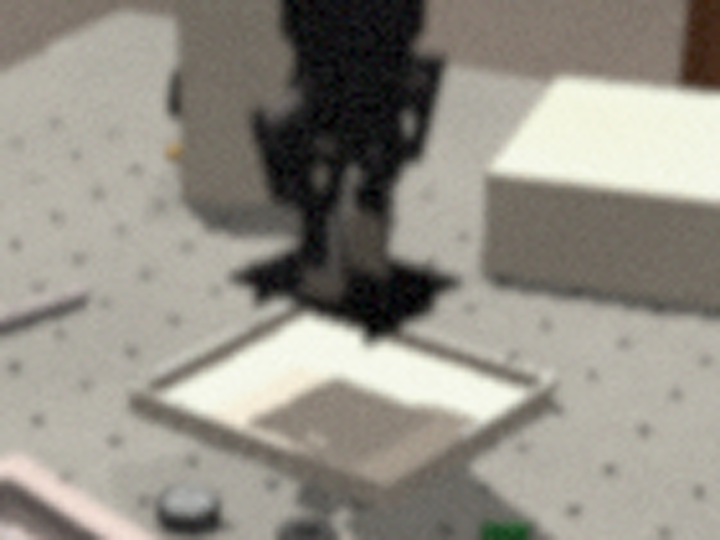

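```bash
python3 - <<'E'
from h import *
P=plane('side',np.array([(135,395),(385,490),(555,378),(295,305)])/5.143+[230,80],16);print(P.round(0),P.mean(0))
P=plane('top',[(359,110),(425,117),(417,191),(349,184)],16);print(P.round(0),P.mean(0))
E
```

```text
[[ 609. -223.   16.]
 [ 441. -193.   16.]
 [ 414. -352.   16.]
 [ 587. -368.   16.]] [ 512.66881031 -284.07427245   16.        ]
[[ 615. -237.   16.]
 [ 593. -389.   16.]
 [ 419. -357.   16.]
 [ 439. -204.   16.]] [ 516.35564647 -296.54540919   16.        ]
```

Emit:
{"method": "apply_moves", "body": {"increments": [{"tx": 0.0, "ty": -0.002, "tz": -0.02, "rx": 0.0, "ry": 0.0, "rz": 0.0, "claw": 0.03}, {"tx": 0.0, "ty": -0.002, "tz": -0.035, "rx": 0.0, "ry": 0.0, "rz": 0.0, "claw": 0.03}, {"tx": 0.0, "ty": -0.002, "tz": -0.042, "rx": 0.0, "ry": 0.0, "rz": 0.0, "claw": 0.03}, {"tx": 0.0, "ty": -0.002, "tz": -0.042, "rx": 0.0, "ry": 0.0, "rz": 0.0, "claw": 0.03}, {"tx": 0.0, "ty": -0.002, "tz": -0.042, "rx": 0.0, "ry": 0.0, "rz": 0.0, "claw": 0.03}]}}

```text
clock: 6.1
eef_pos: [514.8, -296.1, 46.7]
tool_rot: [-3.142, -0.0, -0.209]
force: [-0.4, -0.7, -1.2]
width: 36.7
```

Emit:
{"method": "apply_moves", "body": {"increments": [{"tx": 0.0, "ty": 0.003, "tz": -0.004, "rx": 0.0, "ry": 0.0, "rz": 0.0, "claw": 0.03}, {"tx": 0.0, "ty": 0.003, "tz": -0.008, "rx": 0.0, "ry": 0.0, "rz": 0.0, "claw": 0.03}, {"tx": 0.0, "ty": 0.003, "tz": -0.011, "rx": 0.0, "ry": 0.0, "rz": 0.0, "claw": 0.03}, {"tx": 0.0, "ty": 0.003, "tz": -0.012, "rx": 0.0, "ry": 0.0, "rz": 0.0, "claw": 0.03}, {"tx": 0.0, "ty": 0.003, "tz": -0.012, "rx": 0.0, "ry": 0.0, "rz": 0.0, "claw": 0.03}]}}

```text
clock: 6.6
eef_pos: [514.3, -293.5, 34.1]
tool_rot: [3.142, 0.0, -0.21]
force: [0.0, 0.1, -1.4]
width: 36.3
```

Emit:
{"method": "apply_moves", "body": {"increments": [{"tx": 0.0, "ty": 0.0, "tz": -0.001, "rx": 0.0, "ry": 0.0, "rz": 0.0, "claw": 0.03}, {"tx": 0.0, "ty": 0.0, "tz": -0.002, "rx": 0.0, "ry": 0.0, "rz": 0.0, "claw": 0.03}, {"tx": 0.0, "ty": 0.0, "tz": -0.002, "rx": 0.0, "ry": 0.0, "rz": 0.0, "claw": 0.03}]}}

```text
clock: 6.9
eef_pos: [514.4, -293.4, 32.2]
tool_rot: [-3.142, 0.0, -0.21]
force: [0.1, 0.9, -0.7]
width: 36.6
```

Emit:
{"method": "apply_moves", "body": {"increments": [{"tx": 0.0, "ty": 0.0, "tz": -0.001, "rx": 0.0, "ry": 0.0, "rz": 0.0, "claw": 0.03}, {"tx": 0.0, "ty": 0.0, "tz": -0.0015, "rx": 0.0, "ry": 0.0, "rz": 0.0, "claw": 0.03}, {"tx": 0.0, "ty": 0.0, "tz": -0.0015, "rx": 0.0, "ry": 0.0, "rz": 0.0, "claw": 0.03}]}}

```text
clock: 7.2
eef_pos: [514.5, -293.5, 31.2]
tool_rot: [3.141, -0.0, -0.21]
force: [-0.8, -0.2, 4.3]
width: 36.2
```

Contact is felt: the force went from -0.7 to +4.3 N at TCP z = 31. I'm opening and then rising.

Emit:
{"method": "apply_moves", "body": {"increments": [{"tx": 0.0, "ty": 0.0, "tz": 0.0, "rx": 0.0, "ry": 0.0, "rz": 0.0, "claw": 0.045}, {"tx": 0.0, "ty": 0.0, "tz": 0.0, "rx": 0.0, "ry": 0.0, "rz": 0.0, "claw": 0.055}, {"tx": 0.0, "ty": 0.0, "tz": 0.0, "rx": 0.0, "ry": 0.0, "rz": 0.0, "claw": 0.065}, {"tx": 0.0, "ty": 0.0, "tz": 0.0, "rx": 0.0, "ry": 0.0, "rz": 0.0, "claw": 0.08}, {"tx": 0.0, "ty": 0.0, "tz": 0.0, "rx": 0.0, "ry": 0.0, "rz": 0.0, "claw": 0.08}, {"tx": 0.0, "ty": 0.0, "tz": 0.0, "rx": 0.0, "ry": 0.0, "rz": 0.0, "claw": 0.08}, {"tx": 0.0, "ty": 0.0, "tz": 0.02, "rx": 0.0, "ry": 0.0, "rz": 0.0, "claw": 0.08}, {"tx": 0.0, "ty": 0.0, "tz": 0.05, "rx": 0.0, "ry": 0.0, "rz": 0.0, "claw": 0.08}, {"tx": 0.0, "ty": 0.0, "tz": 0.1, "rx": 0.0, "ry": 0.0, "rz": 0.0, "claw": 0.08}, {"tx": 0.0, "ty": 0.0, "tz": 0.15, "rx": 0.0, "ry": 0.0, "rz": 0.0, "claw": 0.08}, {"tx": 0.0, "ty": 0.0, "tz": 0.15, "rx": 0.0, "ry": 0.0, "rz": 0.0, "claw": 0.08}]}}

```text
clock: 8.3
eef_pos: [518.5, -295.9, 187.9]
tool_rot: [3.138, -0.013, -0.21]
force: [0.4, -0.4, 0.7]
width: 80.2
```

```bash
python3 - <<'E'
from cell import *
from h import *
import cv2
s=get_image("side")[:,:,::-1]
cv2.imwrite("pics/c5.png",np.clip(cv2.resize(s[90:300,130:360],(690,600),interpolation=2)*1.1,0,255).astype(np.uint8))
m=(cv2.cvtColor(s,6)[138:178,258:338]<45).astype(np.uint8)
k=max(cv2.findContours(m,0,2)[0],key=cv2.contourArea).reshape(-1,2)+[258,138]
e=np.array([k[k[:,0].argmin()],k[k[:,1].argmax()],k[k[:,0].argmax()],k[k[:,1].argmin()]]);P=plane('side',e,22);print(e.tolist(),P.round(0),P.mean(0))
r=read_state();print(r['eef_pos'],r['force'],r['width'])
E
```

```text
[[279, 152], [302, 164], [314, 154], [295, 146]] [[ 561. -270.   22.]
 [ 471. -236.   22.]
 [ 468. -306.   22.]
 [ 539. -327.   22.]] [ 509.6652928  -284.53282873   22.        ]
[ 516.67832674 -294.7252037   184.76546611] [-0.51644211  0.57482533 -1.11088229] 80.14001167187949
```

View pics/c5.png

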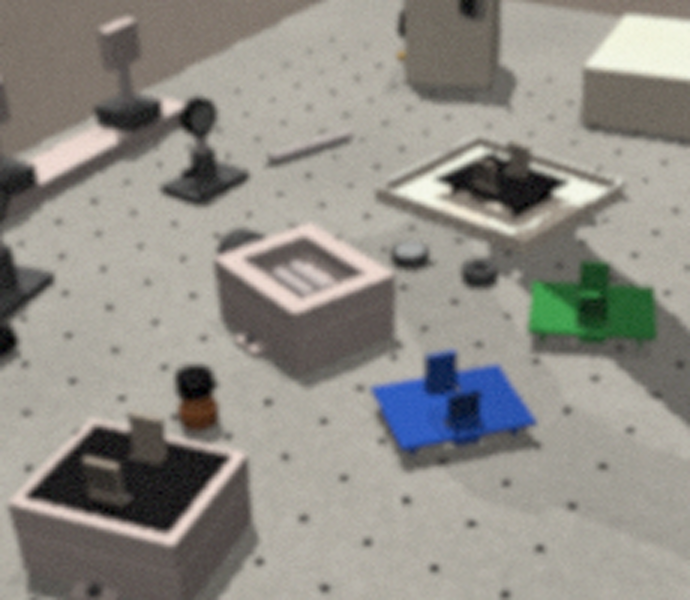

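The cover lies flat in the middle of the tray at (505,180), tabs up. The meter at (305,290) is open, the spare cover at (135,480) is still clipped on, and the gripper is clear.

```bash
python3 -c "
from cell import *
print(finish_job())"
```

```text
the job is handed in; nothing more can be done
None
```

I took the barrel meter's cover off and set it down flat and right way up near the middle of the white tray, then handed the job in at about 8.4 s. `finish_job` reports no verdict, so the success below rests on my own checks.

- **Pinch and lift:** I closed the gripper on the two grey tabs until it read about 36.5 mm. That is a little under the 40 mm I expected, and the wrist force showed 18 N upward while closing. The cover lifted straight up and level.
- **Set-down:** I lowered it in the grip until it touched the tray floor, felt as the force going from -0.7 to +4.3 N. Then I opened the fingers and rose straight up about 150 mm.
- **Final picture:** The cover lies in the tray with its tabs up, the meter is open, and the other box's cover is still clipped on. The gripper is clear and the force is near zero.
- **Position:** The last side view puts the cover centre at about (510, -285) mm. The tray centre came out at (513, -284) from the side view and (516, -297) from the top view. The two views differ by about 12 mm, well inside the 40 mm tolerance.

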